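Lock the upper burr back into the coffee grinder

ROBOT

A 7-joint arm with a two-finger parallel gripper is mounted at the origin on a cart in front of the work surface, level with it; the furniture and walls round the work are solid. World frame = base frame: x ahead of the robot, y to its left, z up, the work surface at z = 0. Lengths are in mm, angles in rad, forces in N, time in s.
With the tool pointing down it reaches from about 425 to 875 mm from the base axis. Payload 4.7 kg.
Tool frame: the origin (TCP) lies on the centre line of the jaws, within the pads' length; the fingertips stand bot.tip_reach ahead of it and the grasp point (between the pads) lies 3 mm ahead of it (bot.tip_reach is the distance from the TCP to the fingertips, in mm); z points along the fingers, y is the line along which they close (so a half turn about z gives the same grasp; the last joint's range is limited). The gripper opens to 85 mm and grips with 20 to 120 N. Pads are 22 mm wide; open, the fingers measure 114 mm over their backs; the gripper's body (76 mm by 85 mm) begins 54 mm behind the grasp point. The pads swing forward as they close: fully open they stand 13 mm farther back than shut.
Start: joints at [-1.171, 0.321, -0.07, 1.45, 0.023, 1.371, -0.057], TCP at [244.622, 602.231, 253.349] pointing down, gripper open.
Joint ranges: [-2.86, 2.86], [-0.3, 2.09], [-1.38, 1.24], [0.06, 2.45], [-1.56, 4.7], [0.09, 2.05], [-2.69, 2.69]. Speed limits (rad/s): [2.57, 2.57, 3.14, 3.14, 3.14, 3.14, 3.14].

INTERFACE

Orientations are given as a 3x3 rotation matrix whose columns are the frame's x, y, z axes.
In Python, from rig import bot gives the robot as it stands. The module is installed in compiled form; this text tells all that it offers.
- The arm moves only by the tool jog_arm, never from a script. Its argument "targets" is a list of rows, each a list of 5 numbers: the finger opening in mm, from 0 to 85.4, then the shift along the tool's x, y, z in mm, then the turn about the tool's z in rad. A call has exactly 8 rows; each row is the pose to reach, as a shift and turn from the pose commanded when the call began, along the tool's axes at that moment; what a row does not reach only later rows make up. A row lasts 1/12 s, in which the tool goes at most 41.7 mm and 7.16 degrees, less where a joint would pass 70% of its speed; a pose out of reach is approached as far as the arm can. A call with a gripper value outside its range is refused whole. The fingers move at their own pace and stop on an object; "newtons" is the grip in N (left out, the last holds). Time passes only in rows, so rows that repeat a pose let the fingers close, or fill a call up. It gives the time, the measured TCP pose, the force, the opening and the grip force at its end, in the units of the state.
- bot.get_state(): the state, without advancing time (a new reading comes with each control period).
- bot.grab_frame(name): name is "scene" or "top" or "wrist"; returns (picture, depth): 400x640x3 uint8, red, green, blue; 400x640 float32, mm along the optical axis (not along the pixel's ray), 0 where there is no reading.
- bot.camera_params(name): a dict with "fx", "fy", "cx", "cy" (pixels), "R" (3x3) and "t" (3): a world point X has camera coordinates R X + t; the wrist camera has in their place "T_tool_cam" (4x4, takes a point from camera to tool coordinates, whose origin is the TCP and whose axes are the flange's). Camera axes: x right, y down, z forward; pixel columns grow to the right and rows downward; lengths in mm; the calibration is good to about 2 mm. A picture is of the moment at which its call begins: read the wrist's pose just before it. camera_params takes no time and is no camera call.
- bot.job_done(): hands the job in; it is judged then, once.
The state is a dict: "clock": time; "q": joint angles; "joint_velocities": joint speeds; "joint_torque": joint torques, N m; "tool_pos": TCP position; "tool_rot": TCP orientation; "force": force on the tool from outside, world axes, zero at the start; "ft_torque": the same for the moment, N m; "gripper_width": opening from 0.0 (shut) to 1.0 (fully open); "grip_force": force on a finger pad.
Only numpy, scipy, OpenCV 4.12 (cv2) and the standard library are available. Lean on these libraries where they do the work, as an engineer would, in place of code of your own. Each camera call takes 0.05 s, during which the arm holds its last target. There are 200 camera calls.

TASK

The coffee grinder has been brushed out. Put its upper burr holder back into the grinding chamber on top: feel for the two slots with its lugs, push it down against the spring and twist it clockwise until it clicks locked, without forcing it. Let go and leave the other things where they are.

Things in the scene. Friction and masses are not known exactly. Their poses are not given: they have to be found in the camera images.
- burr_mid (a point): Upper burr holder: loose grey round plug, steel burr in its foot, 60 mm tall, 0.10 to 0.16 kg, upright on the worktop. Point on its axis half-way up, 30 mm above its foot; z up. Below the point: barrel 53 mm in diameter, its lowest 4 mm tapered to 45. Above: a flat grip fin 30 mm tall, 48 long (along x), 12 thick (along y); pinch its flat sides. Half a turn looks and fits the same.
- burr_holder: The same burr holder; origin at the centre of its foot, 30 mm below burr_mid, axes as there. Two round bayonet lugs, 6 mm thick, stick out 7.5 mm from the barrel along +x and -x (in line with the fin), tips 34 mm from the axis, lug centres 16 mm above the foot. It can swing in the grip if it is carried jerkily.
- grinder: Coffee grinder, fixed: steel housing 150 x 116 mm, 132 mm tall, front (grounds bin, button) at -x, with a black knurled grind-setting ring, 96 mm in diameter, on top, from 132 to 167 mm up. Origin at the centre of the underside below the ring's axis; x to the grinder's back, z up. The ring is stiff and does not turn in use. Total contact force between holder and grinder must stay under 60 N.
- chamber (a point): On the axis of the burr chamber in that ring, at the top face of its lip, 166 mm up; axes as the grinder. Bore 56 mm wide; lip 6 mm thick, with two opposite slots 9.4 mm wide for the lugs. The ring stands as the grind was last set, not measured: the line through the slots is within 0.45 rad either way of this x axis. Look from above, or feel: press lightly, turn, and the lugs drop in.
- seat (a joint): Sprung seat in the chamber: m pressed down. At rest 12 mm below the lip's top, 3 N, then 0.4 N more per mm. Height of burr_mid over chamber: 18 mm on the seat (unlocked), 17 lugs on the lip, below 5 lugs under the lip, free to turn, 2.5 on the rigid ledge, 8 locked. There it turns 75 degrees clockwise from above, to a rigid stop; ease the push and the spring clicks the lugs up into 3 mm deep notches.
- hopper: Bean hopper taken off the grinder: smoky, flared, black lid, 119 mm in diameter, 96 mm tall, loose, standing upright; origin at the centre of its underside. Leave it alone.
- cup: Small striped espresso cup with a handle, 60 x 83 x 49 mm, loose; origin at its underside. Leave it alone.
- small_spoon: Steel teaspoon lying flat, 132 x 28 x 11 mm, along its x; origin at its underside. Leave it alone.
Mind the look-alikes: they are no part of the job. What is shaped like the burr_holder but pink or turquoise is not meant.

How it is judged (in metres and radians):
On the way:
1. the burr holder is in the chamber with its lugs pushed down below the lip (z of burr_mid in the frame of chamber below 0.006 m and horizontal distance between burr_mid and chamber below 0.003 m), for 0.1 s.
At the end, for the whole second after the job is handed in: The burr holder is locked: upright (within 0.06 rad), on the chamber axis within 3 mm, held down by its lugs in the notches (burr_mid 6.4 to 10 mm above chamber), released and at rest; hopper, cup and teaspoon within 30 mm of where they stood, hopper and cup upright (z of burr_mid in the frame of chamber between 0.0064 and 0.01 m and horizontal distance between burr_mid and chamber below 0.003 m and angle between burr_mid's own z axis and vertical below 0.06 rad and linear speed of burr_holder below 0.01 m/s); the robot touches nothing.
It fails at once if the burr holder is forced: more than 60 N between it and the grinder (contact force between burr_holder and grinder above 60 N).
It fails at once if the hopper, cup or teaspoon is pushed more than 30 mm, or hopper or cup is tipped (distance of any of hopper, cup, small_spoon from where it was at the start of the episode above 0.03 m or angle between any of hopper, cup's own z axis and vertical above 0.3 rad).
It also fails if it takes over 72 s, if anything falls off the work surface, if the arm or the gripper's body presses on something with over 40 N, if the wrist force passes 120 N, or if a joint passes its speed limit or range.

## Working session

There is one attempt and no reset: what is moved stays moved. The work goes in short steps, Python scripts to look and compute and a tool call to move; the robot and the scene stay as the last step left them, time stands still between calls to the robot, and variables do not carry over. Pictures are saved under pics/ and viewed, at most 10 in all, crops included, and the job is handed in when it is done.

Besides the shell and the picture viewer there is one more tool, called after ">>>" as name(argument=value, ...), one argument or row to a line, values as JSON. jog_arm: Moves the arm, as the interface text tells. Its arguments: {"type":"object","properties":{"targets":{"type":"array","items":{"type":"array","items":{"type":"number"}}},"newtons":{"type":"number"}},"required":["targets"]}

```bash
mkdir -p pics
cat > h.py <<'E'
import numpy as np, cv2
from rig import bot
def ray(name,u,v,z):
    c=bot.camera_params(name); R=np.array(c["R"]);t=np.array(c["t"])
    o=-R.T@t; d=R.T@np.array([(u-c["cx"])/c["fx"],(v-c["cy"])/c["fy"],1]); return o+d*(z-o[2])/d[2]
def cloud(name):
    p,d=bot.grab_frame(name); c=bot.camera_params(name)
    v,u=np.mgrid[:400,:640]; P=np.stack([(u-c["cx"])/c["fx"]*d,(v-c["cy"])/c["fy"]*d,d],-1)
    if "R" in c: W=(P-np.array(c["t"]))@np.array(c["R"])
    else:
        T=np.array(c["T_tool_cam"]); s=bot.get_state(); W=(P@T[:3,:3].T+T[:3,3])@np.array(s["tool_rot"]).T+np.array(s["tool_pos"])
    W[d==0]=np.nan
    return p,d,W
E
python3 - <<'E'
from h import *
s=bot.get_state(); print({k:np.round(s[k],3).tolist() for k in s}, bot.tip_reach)
for n in("scene","top"):
    p,d,W=cloud(n); np.savez(f"pics/{n}.npz",p=p,d=d,W=W); cv2.imwrite(f"pics/{n}0.png",p[:,:,::-1])
    c=bot.camera_params(n); print(n,c["fx"],np.round(-np.array(c["R"]).T@np.array(c["t"])))
E
```

```text
{'clock': 0.0, 'q': [-1.171, 0.322, -0.07, 1.452, 0.023, 1.371, -0.057], 'joint_velocities': [0.0, -0.0, -0.0, 0.0, -0.001, 0.002, -0.001], 'joint_torque': [0.001, -49.357, -0.382, -31.434, 0.013, 0.011, -0.0], 'tool_pos': [244.451, 601.742, 252.21], 'tool_rot': [[-0.927, 0.376, -0.001], [0.376, 0.927, -0.002], [-0.0, -0.002, -1.0]], 'force': [-0.263, 0.25, -0.065], 'ft_torque': [-0.077, 0.054, -0.066], 'grip_force': 0.0, 'gripper_width': 1.0} 22.0
scene 490.02844268441623 [-578.  783.  898.]
top 362.53334786801054 [391. -33. 991.]
```

View pics/top0.png

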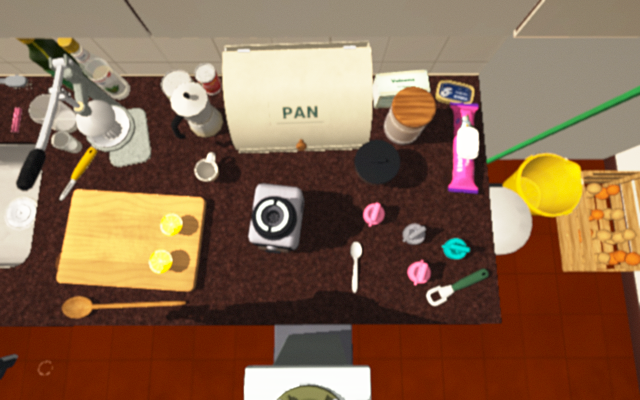

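View pics/scene0.png

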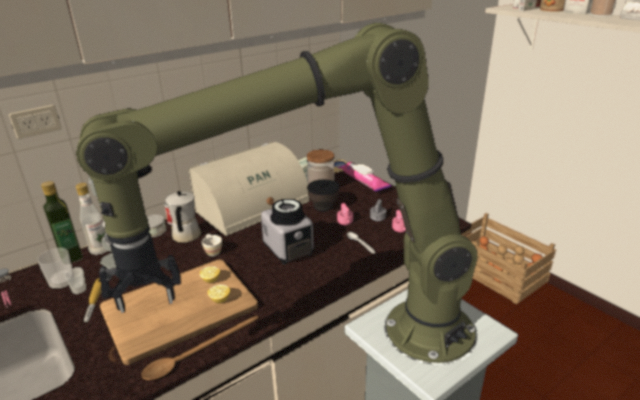

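The top view shows the grey holder at about (414,234), with pink ones at (373,214) and (419,272) and a turquoise one at (456,248). The grinder ring is at (274,216). Next I measure both.

Run:
```python
from h import *
f=np.load("pics/top.npz"); p,W=f["p"],f["W"]; z=W[...,2]
v,u=np.mgrid[:400,:640]
def rep(n,m,zz=None):
    q=W[m]; print(n,len(q),"ctr",np.round(q.mean(0),1),"min",np.round(q.min(0)),"max",np.round(q.max(0)))
    r=cv2.minAreaRect((q[:,:2]).astype(np.float32)); print("   rect",r)
b=(abs(u-414)<18)&(abs(v-234)<18)
rep("holder all",b&(z>12)); rep("fin",b&(z>48)); rep("barrel top",b&(z>22)&(z<38))
g=(abs(u-274)<45)&(abs(v-215)<45)
rep("ring",g&(z>155)); rep("house",g&(z>120)&(z<142)); 
m=(g&(z>160)).astype(np.uint8)
print("chamber depth z around",np.round(z[205:228:3,262:288:3]))
for c in [(373,214),(419,272),(456,248)]: print(ray("top",*c,40))
im=cv2.resize(p[170:260,225:320],None,fx=6,fy=6,interpolation=cv2.INTER_CUBIC)
i2=cv2.resize(p[210:260,390:440],None,fx=4.4,fy=4.4,interpolation=cv2.INTER_CUBIC)
o=np.zeros((540,795,3),np.uint8); o[:540,:570]=im; o[:220,574:794]=i2
cv2.imwrite("pics/crop.png",o[:,:,::-1])
```

```text
holder all 336 ctr [ 486.8 -282.9   36.1] min [ 462. -312.   12.] max [ 514. -257.   63.]
   rect ((488.2394104003906, -285.35235595703125), (51.73480987548828, 53.04981231689453), 82.70115661621094)
fin 94 ctr [ 487.8 -284.5   58.2] min [ 472. -307.   48.] max [ 503. -264.   63.]
   rect ((488.42938232421875, -285.827392578125), (13.235967636108398, 47.15544891357422), 32.79090118408203)
barrel top 196 ctr [ 487.8 -284.    28.9] min [ 463. -312.   22.] max [ 514. -259.   34.]
   rect ((487.92913818359375, -284.81439208984375), (51.561031341552734, 51.239280700683594), 30.551862716674805)
ring 881 ctr [516.3  75.4 165. ] min [471.  28. 155.] max [564. 122. 171.]
   rect ((517.4221801757812, 74.90647888183594), (92.89260864257812, 93.46891784667969), 22.37483787536621)
house 1377 ctr [528.8  68.8 127.2] min [453.  14. 120.] max [601. 134. 142.]
   rect ((526.6570434570312, 74.42356872558594), (109.87796020507812, 142.96580505371094), 83.01652526855469)
chamber depth z around [[163. 167. 160. 147. 145. 151. 162. 164. 168.]
 [166. 149. 153. 154. 154. 153. 151. 168. 168.]
 [152. 154. 155. 131. 130. 152. 154. 130. 164.]
 [151. 154. 131. 134. 136. 130. 153. 155. 167.]
 [152. 154. 130. 137. 138. 138. 154. 152. 165.]
 [153. 154. 132. 134. 136. 133. 153. 155. 165.]
 [164. 154. 151. 131. 130. 153. 153. 166. 166.]
 [165. 163. 152. 157. 154. 154. 164. 164. 166.]]
[ 539.99281103 -175.45728608   40.        ]
[ 388.13919006 -289.55253242   40.        ]
[ 449.29134779 -389.73615914   40.        ]
```

View pics/crop.png

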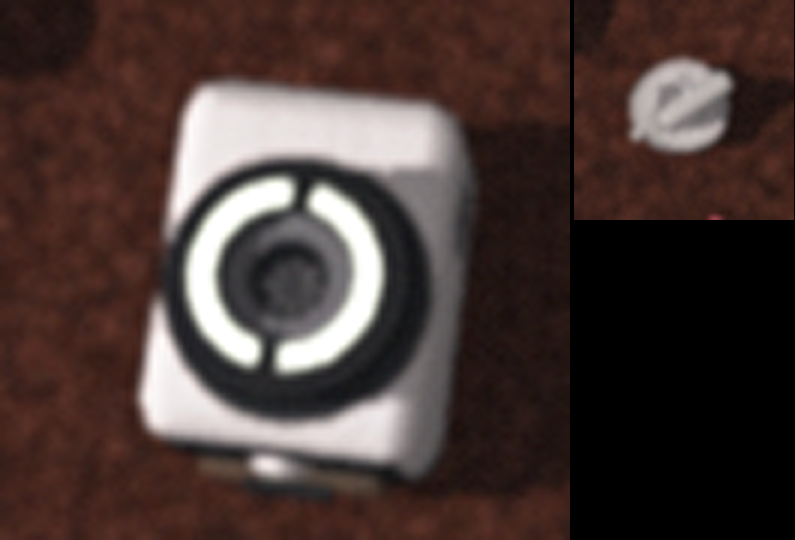

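The crop shows the white lip with dark slots at crop (302,192) and (267,357), so the slot line is close to −0.2 rad. The holder's fin runs along about −57°.

```bash
cat >> h.py <<'E'
def tooldelta(xyz,psi=None):
    s=bot.get_state(); R=np.array(s["tool_rot"]); d=R.T@(np.array(xyz)-np.array(s["tool_pos"]))
    cur=np.degrees(np.arctan2(R[1,0],R[0,0])); 
    print("clock",s["clock"],"pos",np.round(s["tool_pos"],1),"psi",round(cur,2),"tilt z",np.round(R[:,2],4),"delta tool",np.round(d,1), "turn", None if psi is None else round(np.radians((cur-psi+180)%360-180),4), "q",np.round(s["q"],2),"F",np.round(s["force"],1))
E
python3 - <<'E'
from h import *
f=np.load("pics/top.npz"); p,W=f["p"],f["W"]
m=np.zeros((400,640),np.uint8); s=p[195:236,250:298]; m[195:236,250:298]=(s.min(2)>215)&(W[195:236,250:298,2]>150)
print(m.sum())
cs,_=cv2.findContours(m,cv2.RETR_EXTERNAL,cv2.CHAIN_APPROX_NONE); pts=np.vstack(cs)
e=cv2.fitEllipse(cv2.convexHull(pts)); print(e, ray("top",*e[0],166))
a=ray("top",275.3,202,166);b=ray("top",269.5,229.5,166); print(a,b,np.degrees(np.arctan2(*(a-b)[1::-1])))
print(np.round(bot.camera_params("wrist")["T_tool_cam"],3), bot.camera_params("wrist")["fx"])
tooldelta([517,75,330],168)
E
```

```text
285
((271.83770751953125, 215.32211303710938), (30.556943893432617, 31.367530822753906), 84.97650909423828) [518.01747181  76.2996789  166.        ]
[549.17046171  68.93657838 166.        ] [485.32148092  80.9534362  166.        ] -10.658810954607883
[[-1.00000e-03 -9.62000e-01 -2.71000e-01  6.85360e+01]
 [ 1.00000e+00 -1.00000e-03  0.00000e+00 -8.62000e-01]
 [-0.00000e+00 -2.71000e-01  9.62000e-01 -1.20786e+02]
 [ 0.00000e+00  0.00000e+00  0.00000e+00  1.00000e+00]] 281.68158071196837
clock 0.1 pos [244.5 601.8 252.3] psi 157.9 tilt z [-5.0e-04 -1.6e-03 -1.0e+00] delta tool [-450.7 -385.7  -77. ] turn -0.1763 q [-1.17  0.32 -0.07  1.45  0.02  1.37 -0.06] F [-0.1  0.2  0.3]
```

>>> jog_arm(
  targets=[
    [85,-25,-22,-37,0],
    [85,-55,-48,-37,0],
    [85,-85,-73,-37,-0.05],
    [85,-115,-99,-37,-0.1],
    [85,-145,-125,-37,-0.17],
    [85,-175,-150,-37,-0.17],
    [85,-205,-176,-37,-0.17],
    [85,-235,-201,-37,-0.17],
  ],
)

```text
clock: 0.77
tool_pos: [387.1, 325.4, 290.1]
tool_rot: [[-0.977, 0.214, -0.0], [0.214, 0.977, -0.0], [0.0, -0.0, -1.0]]
force: [0.2, 0.4, 0.4]
gripper_width: 0.991
grip_force: 0.0
```

```bash
python3 -c "
from h import *
tooldelta([517,75,290],168)"
```

```text
clock 0.7667 pos [387.1 325.4 290.1] psi 167.64 tilt z [-4.e-04 -2.e-04 -1.e+00] delta tool [-180.5 -216.8    0. ] turn -0.0063 q [-0.86 -0.    0.11  1.75  0.    1.4   0.6 ] F [0.2 0.4 0.4]
```

>>> jog_arm(
  targets=[
    [85,-27,-32,0,0],
    [85,-54,-65,0,0],
    [85,-80,-97,0,0],
    [85,-107,-129,0,0],
    [85,-133,-160,0,0],
    [85,-158,-190,0,0],
    [85,-180,-217,0,0],
    [85,-180,-217,0,0],
  ],
)

```text
clock: 1.43
tool_pos: [518.3, 68.2, 290.3]
tool_rot: [[-0.974, 0.226, 0.001], [0.226, 0.974, -0.004], [-0.002, -0.004, -1.0]]
force: [-0.2, -0.2, 0.5]
gripper_width: 0.996
grip_force: 0.0
```

Run:
```python
from h import *
tooldelta([517,75,290],168)
p,d,W=cloud("wrist"); np.savez("pics/w1.npz",p=p,d=d,W=W)
cv2.imwrite("pics/w1.png",p[:,:,::-1])
```

```text
clock 1.4333 pos [518.3  68.2 290.3] psi 166.95 tilt z [ 0.0015 -0.004  -1.    ] delta tool [2.8 6.4 0.2] turn -0.0184 q [-0.58  0.02  0.41  1.72 -0.01  1.4   1.17] F [-0.2 -0.2  0.5]
```

View pics/w1.png

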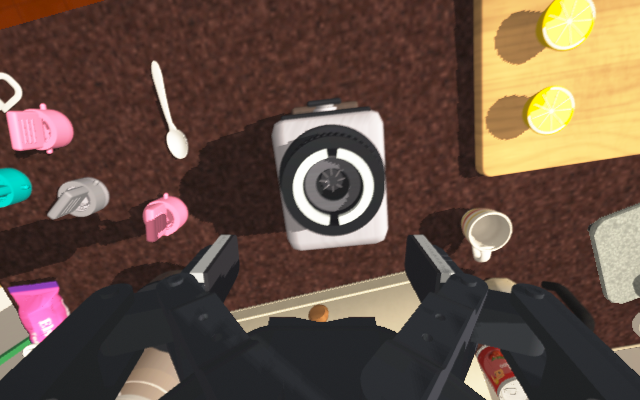

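The lip is centred near (333,187), with slots near (334,153) and (334,218). I now measure them by rays onto z=166.

```bash
cat >> h.py <<'E'
def wray(s,uv,z):
    c=bot.camera_params("wrist"); T=np.array(c["T_tool_cam"]); R=np.array(s["tool_rot"]); uv=np.atleast_2d(uv)
    d=np.c_[(uv[:,0]-c["cx"])/c["fx"],(uv[:,1]-c["cy"])/c["fy"],np.ones(len(uv))]@T[:3,:3].T@R.T
    o=R@T[:3,3]+np.array(s["tool_pos"]); return o+d*((z-o[2])/d[:,2])[:,None]
E
python3 - <<'E'
from h import *
for i in range(2):
    s=bot.get_state(); p,d=bot.grab_frame("wrist")
    print(np.round(s["joint_velocities"],3),np.round(s["tool_pos"],1))
    m=np.zeros((400,640),np.uint8); m[140:235,285:382]=p[140:235,285:382].min(2)>200
    # ring annulus: keep within 46 px of the centre
    n,l,st,ce=cv2.connectedComponentsWithStats(m); 
    for k in range(1,n):
        if st[k,4]>60: print(st[k],ce[k])
    ks=[k for k in range(1,n) if st[k,4]>60 and np.hypot(*(ce[k]-[333,187]))<38 and st[k,2]<60 and st[k,3]<90]
    v,u=np.where(np.isin(l,ks)); P=wray(s,np.c_[u,v],166)
    h=cv2.convexHull(P[:,:2].astype(np.float32)); e=cv2.fitEllipse(h); c=np.array(e[0]); print("ell",e)
    r=np.hypot(*(P[:,:2]-c).T); a=np.degrees(np.arctan2(*(P[:,:2]-c).T[::-1]))
    hist,ed=np.histogram(a,np.arange(-180,181,3)); print("gaps",[(int(ed[i]),int(hist[i])) for i in range(120) if hist[i]<0.5*np.median(hist)], "r",r.min(),r.max())
# holder
m=np.zeros((400,640),np.uint8);
E
```

```text
[-0.045 -0.007 -0.085  0.017 -0.04   0.009 -0.025] [517.   72.3 290.1]
[364 140  16  24 162] [374.34567901 147.32716049]
[289 152  36  76 938] [303.74520256 190.81130064]
[332 152  37  75 906] [353.12913907 187.50772627]
[351 192  31  43 464] [372.73922414 222.36853448]
ell ((518.9232177734375, 76.90679931640625), (71.47627258300781, 72.28619384765625), 6.433895587921143)
gaps [(-18, 0), (-15, 0), (-12, 0), (-9, 0), (-6, 0), (162, 0), (165, 0), (168, 0), (171, 0), (174, 0)] r 26.43740042450926 36.308195729016724
[-0.031 -0.006 -0.057  0.008 -0.019  0.001 -0.004] [516.2  75.5 289.9]
[358 140  19  29 205] [370.51219512 148.32195122]
[285 154  37  76 934] [300.01820128 192.8137045 ]
[329 154  36  75 876] [349.25913242 189.80479452]
[351 188  29  47 459] [370.97385621 221.75599129]
ell ((519.023681640625, 76.52323150634766), (71.44754791259766, 71.97119903564453), 4.974421501159668)
gaps [(-18, 0), (-15, 0), (-12, 0), (-9, 0), (-6, 0), (162, 0), (165, 0), (168, 0), (171, 0), (174, 0)] r 26.275186664998323 36.205884292197055
```

>>> jog_arm(
  targets=[
    [85,-4,-28,0,0.05],
    [85,-9,-64,0,0.16],
    [85,-14,-102,15,0.27],
    [85,-19,-140,30,0.38],
    [85,-25,-178,45,0.49],
    [85,-30,-216,60,0.6],
    [85,-36,-254,75,0.7],
    [85,-41,-290,90,0.77],
  ],
)

```text
clock: 2.25
tool_pos: [494.2, -214.5, 199.7]
tool_rot: [[-0.551, 0.834, 0.001], [0.834, 0.551, 0.001], [0.0, 0.001, -1.0]]
force: [1.3, -0.1, -0.2]
gripper_width: 0.994
grip_force: 0.0
```

```bash
python3 -c "
from h import *
tooldelta([488,-285,180],122.8)"
```

```text
clock 2.25 pos [ 494.2 -214.5  199.7] psi 123.46 tilt z [ 9.0e-04  1.1e-03 -1.0e+00] delta tool [-55.4 -44.1  19.6] turn 0.0114 q [-0.27  0.13  0.69  1.82 -0.09  1.22  1.03] F [ 1.3 -0.1 -0.2]
```

>>> jog_arm(
  targets=[
    [85,-14,-11,5,0],
    [85,-28,-22,10,0.01],
    [85,-42,-33,15,0.01],
    [85,-51,-41,19,0.01],
    [85,-55,-44,20,0.01],
    [85,-55,-44,20,0.01],
    [85,-55,-44,20,0.01],
    [85,-55,-44,20,0.01],
  ],
)

```text
clock: 2.92
tool_pos: [488.6, -283.2, 180.4]
tool_rot: [[-0.546, 0.838, 0.001], [0.838, 0.546, 0.001], [0.001, 0.001, -1.0]]
force: [0.5, 0.3, 0.2]
gripper_width: 0.998
grip_force: 0.0
```

Run:
```python
from h import *
tooldelta([488,-285,180],122.8)
s=bot.get_state(); p,d,W=cloud("wrist"); print(np.round(s["joint_velocities"],3))
cv2.imwrite("pics/w2.png",p[:,:,::-1]); np.savez("pics/w2.npz",p=p,W=W)
q=W.reshape(-1,3); q=q[np.hypot(q[:,0]-488,q[:,1]+285)<40]
for a,b in((50,66),(22,38)):
    k=q[(q[:,2]>a)&(q[:,2]<b)]; print(len(k),np.median(k[:,2]),cv2.minAreaRect(k[:,:2].astype(np.float32)))
```

```text
clock 2.9167 pos [ 488.6 -283.2  180.4] psi 123.1 tilt z [ 5.0e-04  1.1e-03 -1.0e+00] delta tool [-1.1 -1.5  0.4] turn 0.0052 q [-0.16  0.22  0.73  1.78 -0.16  1.19  1.19] F [0.5 0.3 0.2]
[-0.    -0.003  0.003  0.001  0.001 -0.002  0.002]
730 59.767421581350874 ((489.8242492675781, -285.5566711425781), (13.03746223449707, 46.55393981933594), 33.0851936340332)
1292 30.137852532626937 ((489.8349914550781, -285.4377136230469), (52.073516845703125, 51.48310089111328), 32.819881439208984)
```

View pics/w2.png

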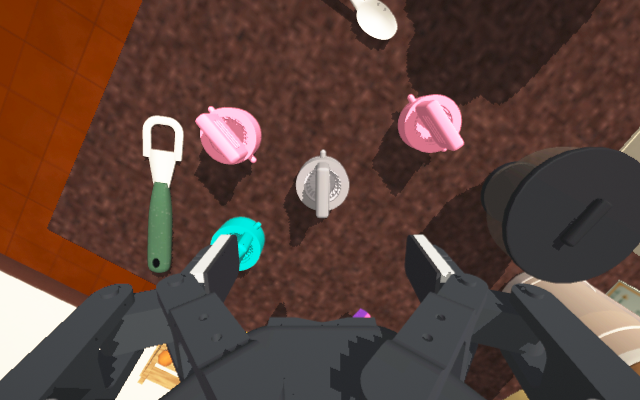

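The grey holder is at (322,184) with its fin vertical in the image, so the tool is aligned. The measured fin is at (489.8,−285.5), 60 mm high as specified. I descend to TCP z≈55.

>>> jog_arm(
  targets=[
    [85,-1,0,12,0],
    [80,-2,0,32,0],
    [70,-2.6,-0.3,54,0],
    [60,-2.6,-0.3,76,0],
    [55,-2.6,-0.3,96,0],
    [50,-2.6,-0.3,112,0],
    [50,-2.6,-0.3,122,0],
    [50,-2.6,-0.3,125,0],
  ],
)

```text
clock: 3.63
tool_pos: [487.8, -286.3, 53.1]
tool_rot: [[-0.544, 0.839, -0.003], [0.839, 0.544, 0.001], [0.003, -0.002, -1.0]]
force: [-0.2, 0.0, 0.1]
gripper_width: 0.586
grip_force: 0.0
```

>>> jog_arm(
  targets=[
    [50,0,0,0,0],
    [35,0,0,0,0],
    [25,0,0,0,0],
    [15,0,0,0,0],
    [8,0,0,0,0],
    [6,0,0,0,0],
    [6,0,0,0,0],
    [6,0,0,0,0],
  ],
  newtons=60,
)

```text
clock: 4.3
tool_pos: [489.5, -287.5, 56.0]
tool_rot: [[-0.544, 0.839, 0.001], [0.839, 0.544, -0.0], [-0.001, 0.001, -1.0]]
force: [-0.2, 1.4, 5.2]
gripper_width: 0.129
grip_force: 61.0
```

Run:
```python
from h import *
tooldelta([489.8,-285.5,55],123)
```

```text
clock 4.3 pos [ 489.5 -287.5   56. ] psi 122.95 tilt z [ 0.0013 -0.     -1.    ] delta tool [1.5 1.4 1. ] turn -0.0008 q [-0.09  0.39  0.68  1.89 -0.29  0.97  1.3 ] F [-0.2  1.4  5.2]
```

>>> jog_arm(
  targets=[
    [6,0,0,-3,0],
    [6,0,0,-10,0],
    [6,0,0,-22,0],
    [6,0,0,-38,0],
    [6,0,0,-56,0],
    [6,0,0,-72,0],
    [6,0,0,-84,0],
    [6,0,0,-90,0],
  ],
  newtons=90,
)

```text
clock: 4.97
tool_pos: [489.6, -288.2, 147.7]
tool_rot: [[-0.544, 0.839, 0.003], [0.839, 0.544, -0.001], [-0.002, 0.002, -1.0]]
force: [-0.2, -0.6, -1.0]
gripper_width: 0.119
grip_force: 87.8
```

Run:
```python
from h import *
tooldelta([518.7,76.5,265],169.5)
s=bot.get_state(); p,d,W=cloud("wrist"); 
cv2.imwrite("pics/w3.png",p[:,:,::-1])
R=np.array(s["tool_rot"]); Q=(W-np.array(s["tool_pos"]))@R; q=Q.reshape(-1,3); q=q[np.isfinite(q[:,0])]
k=q[(abs(q[:,0])<45)&(abs(q[:,1])<30)]
print(np.histogram(k[:,2],np.arange(-20,70,4)))
for a,b in((18,30),(30,60)):
    g=k[(k[:,2]>a)&(k[:,2]<b)&(k[:,0]>-40)]; print(len(g),g.min(0),g.max(0))
```

```text
clock 4.9667 pos [ 489.6 -288.2  147.7] psi 122.93 tilt z [ 2.9e-03 -9.0e-04 -1.0e+00] delta tool [ 290.   222.9 -117.6] turn -0.8129 q [-0.15  0.27  0.73  1.81 -0.2   1.13  1.22] F [-0.2 -0.6 -1. ]
(array([ 272,  441,  196, 1433, 1174,  281,  223,  204,  173,   60,   56,
       1995,  352,  196,  244,  128,  205,   64,    1,    0,    0,    0]), array([-20, -16, -12,  -8,  -4,   0,   4,   8,  12,  16,  20,  24,  28,
        32,  36,  40,  44,  48,  52,  56,  60,  64,  68]))
2255 [-10.04105645 -27.07218777  18.08104513] [28.12076157 25.8247319  29.99671575]
1012 [ -4.60044595 -23.99179296  30.02508438] [35.17652323 23.4623873  52.10411569]
```

View pics/w3.png

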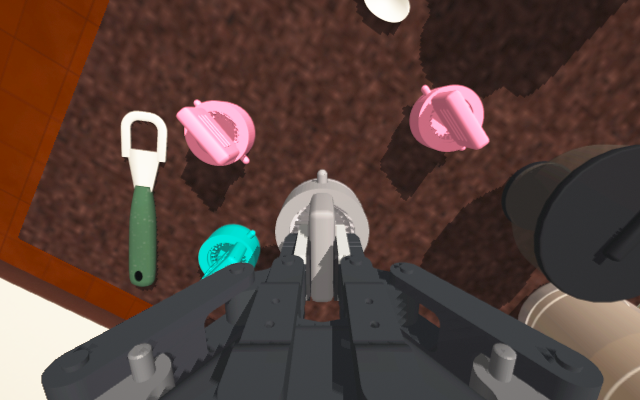

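The holder is held upright with its lug forward at (322,178), offset about +1.4 mm along tool x. I carry it over the chamber smoothly.

>>> jog_arm(
  targets=[
    [6,3,2,-6,-0.01],
    [6,12,9,-20,-0.04],
    [6,27,21,-40,-0.1],
    [6,47,36,-62,-0.17],
    [6,71,55,-84,-0.25],
    [6,97,75,-102,-0.33],
    [6,123,95,-114,-0.41],
    [6,149,115,-118,-0.49],
  ],
)

```text
clock: 5.68
tool_pos: [504.7, -98.4, 265.2]
tool_rot: [[-0.877, 0.481, 0.003], [0.481, 0.877, 0.0], [-0.002, 0.001, -1.0]]
force: [0.6, 0.4, -1.5]
gripper_width: 0.119
grip_force: 87.9
```

>>> jog_arm(
  targets=[
    [6,30.2,-0.7,0,-0.07],
    [6,57,-1,0,-0.14],
    [6,84,-2,0,-0.2],
    [6,110,-2,0,-0.25],
    [6,132,-3,0,-0.28],
    [6,150,-3,0,-0.3],
    [6,162,-3,0,-0.32],
    [6,168,-3,0,-0.323],
  ],
)

```text
clock: 6.35
tool_pos: [366.3, -25.4, 265.1]
tool_rot: [[-0.982, 0.189, 0.002], [0.189, 0.982, 0.001], [-0.002, 0.001, -1.0]]
force: [0.4, -0.5, 0.2]
gripper_width: 0.123
grip_force: 88.0
```

Run:
```python
from h import *
tooldelta([520.2,76.6,265],169.5)
```

```text
clock 6.35 pos [366.3 -25.4 265.1] psi 169.1 tilt z [ 1.7e-03  6.0e-04 -1.0e+00] delta tool [-131.8  129.3    0.5] turn -0.007 q [ 0.   -0.3  -0.01  2.05 -0.    1.39  1.38] F [ 0.4 -0.5  0.2]
```

My second call used the wrong direction, because the tool axes had already turned. It was harmless, so I correct it now.

>>> jog_arm(
  targets=[
    [6,-4,4,0,0],
    [6,-16,16,0,0],
    [6,-36,35,0,0],
    [6,-60,59,0,-0.002],
    [6,-85,83,0,-0.004],
    [6,-108,106,0,-0.006],
    [6,-124,122,0,-0.007],
    [6,-132,129,0,-0.007],
  ],
)

```text
clock: 7.02
tool_pos: [523.7, 77.6, 264.5]
tool_rot: [[-0.983, 0.183, 0.001], [0.183, 0.983, 0.0], [-0.001, 0.001, -1.0]]
force: [0.4, -0.1, -1.0]
gripper_width: 0.123
grip_force: 88.1
```

>>> jog_arm(
  targets=[
    [6,0,0,0,0],
    [6,0,0,0,0],
    [6,0,0,0,0],
    [6,0,0,0,0],
    [6,0,0,0,0],
    [6,0,0,0,0],
    [6,0,0,0,0],
    [6,0,0,0,0],
  ],
)

```text
clock: 7.68
tool_pos: [521.6, 74.1, 266.3]
tool_rot: [[-0.982, 0.187, 0.003], [0.187, 0.982, 0.001], [-0.003, 0.001, -1.0]]
force: [0.2, -0.0, -1.1]
gripper_width: 0.119
grip_force: 88.1
```

Run:
```python
from h import *
tooldelta([520.2,76.6,265],169.5)
s=bot.get_state(); p,d,W=cloud("wrist"); 
i=cv2.resize(p[90:340,170:470],None,fx=2,fy=2); cv2.imwrite("pics/w4.png",i[:,:,::-1]); np.savez("pics/w4.npz",p=p,W=W,R=s["tool_rot"],t=s["tool_pos"])
R=np.array(s["tool_rot"]); Q=(W-np.array(s["tool_pos"]))@R; q=Q.reshape(-1,3); q=q[np.isfinite(q[:,0])]
k=q[(abs(q[:,0])<45)&(abs(q[:,1])<30)]
b=k[(k[:,2]>22)&(k[:,2]<32)]; print("barrel",np.median(b[:,2]),b.min(0),b.max(0))
```

```text
clock 7.6833 pos [521.6  74.1 266.3] psi 169.25 tilt z [ 3.e-03  8.e-04 -1.e+00] delta tool [1.9 2.2 1.2] turn -0.0044 q [-0.09  0.06 -0.11  1.74  0.01  1.35  1.19] F [ 0.2 -0.  -1.1]
barrel 25.936691969595138 [ -9.07075462 -27.39307945  22.03050807] [28.85739843 25.69384338 31.99923499]
```

View pics/w4.png

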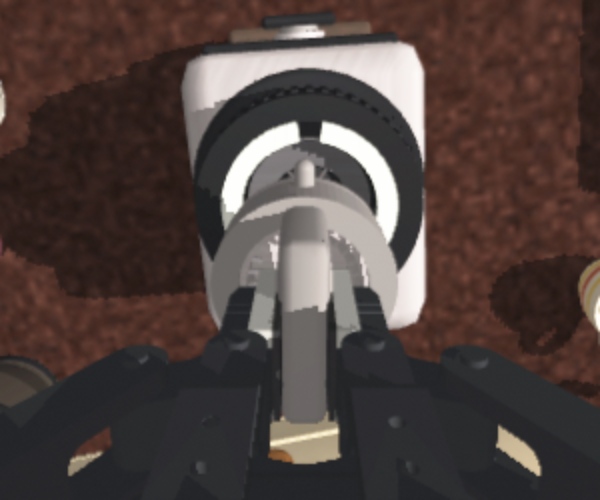

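The lug at crop (305,170) points at the slot at (311,130). I refine the relative offset in this one view.

```bash
cat > rel.py <<'E'
from h import *
from scipy.optimize import least_squares
def circ(P,r=None):
    f=lambda x: np.hypot(P[:,0]-x[0],P[:,1]-x[1])-(x[2] if r is None else r)
    s=least_squares(f,[0,0,r or 35],loss="soft_l1",f_scale=.5); return np.round(s.x,2),np.round(np.abs(f(s.x)).mean(),2)
def rel(p,W,R,t):
    Q=(W-t)@R
    # barrel rim in tool frame, front half
    m=(abs(Q[...,0]-5)<45)&(abs(Q[...,1])<32)&(Q[...,2]>20)&(Q[...,2]<32); zb=np.median(Q[m][:,2])
    k=Q[m&(abs(Q[...,2]-zb)<3)][:,:2]; a=np.arctan2(k[:,1],k[:,0]-1)//np.radians(4); 
    rim=np.array([k[a==i][np.argmax(np.hypot(k[a==i][:,0]-1,k[a==i][:,1]))] for i in np.unique(a) if abs((i+.5)*4)<75]); 
    print("barrel z",zb,"axis",circ(rim,26.5),circ(rim))
    # lip outer edge (white) by rays to z=166
    w=(p.min(2)>200)&(abs(W[...,2]-166)<6); n,l,st,ce=cv2.connectedComponentsWithStats(w.astype(np.uint8))
    v,u=np.where(w); s=dict(tool_rot=R,tool_pos=t); P=wray(s,np.c_[u,v],166); T=(P-t)@R
    k=T[:,:2]; c=(np.array([518.7,76.5,166])-t)@R; ok=np.hypot(*(k-c[:2]).T)<42; k=k[ok]
    a=np.degrees(np.arctan2(*(k-c[:2]).T[::-1]))//3; 
    rim=np.array([k[a==i][np.argmax(np.hypot(*(k[a==i]-c[:2]).T))] for i in np.unique(a)])
    print("chamber tool, predicted",np.round(c[:2],2),"fit",circ(rim,35.9),circ(rim),len(rim))
    g=[int(i) for i in range(-30,30) if (a==i).sum()==0]; print("gaps deg",[i*3 for i in g])
E
python3 - <<'E'
from rel import *
f=np.load("pics/w4.npz"); rel(f["p"],f["W"],f["R"],f["t"])
E
```

```text
barrel z 25.921171997897627 axis (array([ 2.13, -0.92, 26.5 ]), np.float64(0.11)) (array([ 2.49, -0.91, 26.21]), np.float64(0.08))
chamber tool, predicted [3.62 1.66] fit (array([ 2.87,  1.3 , 35.9 ]), np.float64(0.32)) (array([ 3.23,  1.39, 35.61]), np.float64(0.32)) 66
gaps deg [-9, -6, -3, 0, 3]
```

>>> jog_arm(
  targets=[
    [6,0.3,0.6,2,0],
    [6,0.6,1.2,8,0],
    [6,0.9,1.8,17,0],
    [6,0.9,2.2,27,0],
    [6,0.9,2.2,35,-0.01],
    [6,0.9,2.2,40,-0.01],
    [6,0.9,2.2,40,-0.01],
    [6,0.9,2.2,40,-0.01],
  ],
)

```text
clock: 8.4
tool_pos: [521.2, 76.7, 225.5]
tool_rot: [[-0.984, 0.176, 0.002], [0.176, 0.984, 0.001], [-0.001, 0.001, -1.0]]
force: [0.2, 0.4, -1.6]
gripper_width: 0.126
grip_force: 88.1
```

>>> jog_arm(
  targets=[
    [6,0,0,0,0],
    [6,0,0,0,0],
    [6,0,0,0,0],
    [6,0,0,0,0],
    [6,0,0,0,0],
    [6,0,0,0,0],
    [6,0,0,0,0],
    [6,0,0,0,0],
  ],
)

```text
clock: 9.07
tool_pos: [521.4, 76.8, 226.0]
tool_rot: [[-0.984, 0.176, 0.003], [0.176, 0.984, 0.001], [-0.002, 0.001, -1.0]]
force: [0.1, 0.1, -1.8]
gripper_width: 0.123
grip_force: 88.1
```

Run:
```python
from rel import *
for i in range(2):
    s=bot.get_state(); p,d,W=cloud("wrist"); tooldelta([520.2,76.6,226],169.8)
    rel(p,W,np.array(s["tool_rot"]),np.array(s["tool_pos"]))
cv2.imwrite("pics/w5.png",cv2.resize(p[90:340,170:470],None,fx=2,fy=2)[:,:,::-1])
```

```text
clock 9.1167 pos [521.4  76.8 226. ] psi 169.85 tilt z [ 2.6e-03  9.0e-04 -1.0e+00] delta tool [ 1.2 -0.4  0. ] turn 0.0009 q [-0.09  0.08 -0.11  1.79  0.01  1.27  1.19] F [ 0.7  0.6 -1. ]
barrel z 25.86112143237684 axis (array([ 2.12, -0.97, 26.5 ]), np.float64(0.1)) (array([ 2.49, -0.96, 26.2 ]), np.float64(0.06))
chamber tool, predicted [ 2.74 -0.86] fit (array([ 2.1 , -1.31, 35.9 ]), np.float64(0.16)) (array([ 2.15, -1.29, 35.85]), np.float64(0.16)) 52
gaps deg [-90, -87, -84, -81, -78, -75, -72, -69, -66, -63, -60, -45, -6, -3, 0, 3]
clock 9.1667 pos [521.4  76.8 226. ] psi 169.85 tilt z [ 2.5e-03  8.0e-04 -1.0e+00] delta tool [ 1.1 -0.4 -0. ] turn 0.0009 q [-0.09  0.08 -0.11  1.79  0.01  1.27  1.19] F [-0.2  0.  -0.4]
barrel z 25.89199516678888 axis (array([ 2.21, -0.99, 26.5 ]), np.float64(0.11)) (array([ 2.63, -0.98, 26.16]), np.float64(0.07))
chamber tool, predicted [ 2.78 -0.85] fit (array([ 2.08, -1.31, 35.9 ]), np.float64(0.16)) (array([ 2.14, -1.27, 35.84]), np.float64(0.16)) 51
gaps deg [-90, -87, -84, -81, -78, -75, -72, -69, -66, -63, -60, -48, -45, -6, -3, 0, 3]
```

View pics/w5.png

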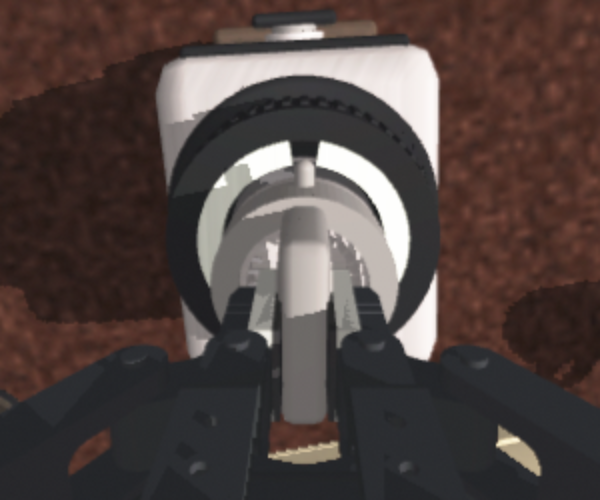

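Axes agree within 0.3 mm, and the lug at (305,172) is under the slot at (304,148). I lower gently.

>>> jog_arm(
  targets=[
    [6,0,-0.2,2,0],
    [6,0,-0.3,4,0],
    [6,0,-0.3,6,0],
    [6,0,-0.3,8,0],
    [6,0,-0.3,10,0],
    [6,0,-0.3,12,0],
    [6,0,-0.3,13,0],
    [6,0,-0.3,13,0],
  ],
)

```text
clock: 9.83
tool_pos: [521.2, 76.5, 212.6]
tool_rot: [[-0.984, 0.176, 0.002], [0.176, 0.984, 0.001], [-0.002, 0.001, -1.0]]
force: [-0.2, -0.6, -1.2]
gripper_width: 0.122
grip_force: 88.1
```

>>> jog_arm(
  targets=[
    [6,0,0,1,0],
    [6,0,0,2,0],
    [6,0,0,3,0],
    [6,0,0,4,0],
    [6,0,0,5,0],
    [6,0,0,6,0],
    [6,0,0,6,0],
    [6,0,0,6,0],
  ],
)

```text
clock: 10.5
tool_pos: [521.5, 76.6, 207.3]
tool_rot: [[-0.984, 0.176, 0.003], [0.176, 0.984, 0.001], [-0.003, 0.001, -1.0]]
force: [-1.1, 0.1, 2.1]
gripper_width: 0.122
grip_force: 88.6
```

>>> jog_arm(
  targets=[
    [6,0,0,1,0],
    [6,0,0,2,0],
    [6,0,0,3,0],
    [6,0,0,4,0],
    [6,0,0,4,0],
    [6,0,0,4,0],
    [6,0,0,4,0],
    [6,0,0,4,0],
  ],
)

```text
clock: 11.17
tool_pos: [521.5, 76.6, 203.1]
tool_rot: [[-0.984, 0.176, 0.003], [0.176, 0.984, 0.001], [-0.003, 0.001, -1.0]]
force: [-0.2, 0.3, 4.3]
gripper_width: 0.122
grip_force: 88.9
```

>>> jog_arm(
  targets=[
    [6,0,0,1,0],
    [6,0,0,2,0],
    [6,0,0,3,0],
    [6,0,0,4,0],
    [6,0,0,5,0],
    [6,0,0,6,0],
    [6,0,0,7,0],
    [6,0,0,7,0],
  ],
)

```text
clock: 11.83
tool_pos: [521.5, 76.6, 196.2]
tool_rot: [[-0.984, 0.176, 0.003], [0.176, 0.984, 0.001], [-0.003, 0.001, -1.0]]
force: [-1.4, -0.6, 7.0]
gripper_width: 0.119
grip_force: 89.3
```

The spring force matches the expected depth, with burr_mid about 4 mm above chamber. I press 1 mm more and start the clockwise turn, compensating for the grip offset.

>>> jog_arm(
  targets=[
    [6,0,0,1,0],
    [6,-0.05,-0.15,1,0.07],
    [6,-0.1,-0.3,1,0.14],
    [6,-0.1,-0.45,1,0.21],
    [6,-0.1,-0.6,1,0.28],
    [6,-0.1,-0.75,1,0.35],
    [6,-0.1,-0.94,1,0.45],
    [6,-0.1,-0.94,1,0.45],
  ],
)

```text
clock: 12.5
tool_pos: [522.3, 75.5, 195.9]
tool_rot: [[-0.807, 0.59, 0.005], [0.59, 0.807, 0.001], [-0.004, 0.004, -1.0]]
force: [-0.9, -0.5, 6.8]
gripper_width: 0.123
grip_force: 89.3
```

Run:
```python
from h import *
tooldelta([520.2,76.6,195],93)
s=bot.get_state(); print(s["ft_torque"])
```

```text
clock 12.5 pos [522.3  75.5 195.9] psi 143.82 tilt z [ 0.0051  0.001  -1.    ] delta tool [ 2.4 -0.4  0.9] turn 0.887 q [-0.11  0.1  -0.09  1.83  0.01  1.2   0.74] F [-0.9 -0.5  6.8]
[-0.11590847  0.22917615 -0.00578859]
```

>>> jog_arm(
  targets=[
    [6,0.1,-0.15,0.5,0.07],
    [6,0.2,-0.3,0.7,0.14],
    [6,0.3,-0.5,0.7,0.21],
    [6,0.4,-0.7,0.7,0.28],
    [6,0.5,-0.9,0.7,0.35],
    [6,0.6,-1.1,0.7,0.42],
    [6,0.6,-1.2,0.7,0.45],
    [6,0.6,-1.2,0.7,0.45],
  ],
)

```text
clock: 13.17
tool_pos: [521.5, 74.5, 195.4]
tool_rot: [[-0.472, 0.881, 0.006], [0.881, 0.472, 0.001], [-0.002, 0.006, -1.0]]
force: [0.6, -1.2, 6.8]
gripper_width: 0.12
grip_force: 89.4
```

Run:
```python
from h import *
tooldelta([520.2,76.6,195],95)
s=bot.get_state(); print(s["ft_torque"])
```

```text
clock 13.1667 pos [521.5  74.5 195.4] psi 118.19 tilt z [ 6.e-03  6.e-04 -1.e+00] delta tool [ 2.4 -0.2  0.3] turn 0.4047 q [-0.13  0.1  -0.07  1.84  0.01  1.2   0.29] F [ 0.6 -1.2  6.8]
[-0.33700827  0.01343766 -0.04616104]
```

>>> jog_arm(
  targets=[
    [6,0.05,-0.15,0,0.06],
    [6,0.1,-0.3,0,0.12],
    [6,0.2,-0.45,0,0.18],
    [6,0.3,-0.6,0,0.24],
    [6,0.35,-0.75,0,0.29],
    [6,0.4,-0.85,0,0.33],
    [6,0.4,-0.9,0,0.36],
    [6,0.4,-0.9,0,0.36],
  ],
)

```text
clock: 13.83
tool_pos: [520.5, 74.1, 195.3]
tool_rot: [[-0.131, 0.991, 0.006], [0.991, 0.131, 0.0], [-0.001, 0.006, -1.0]]
force: [1.1, -1.3, 7.3]
gripper_width: 0.119
grip_force: 89.4
```

Run:
```python
from h import *
tooldelta([520.2,76.6,195],95)
s=bot.get_state(); print(s["ft_torque"])
```

```text
clock 13.8333 pos [520.5  74.1 195.3] psi 97.55 tilt z [ 0.0058  0.     -1.    ] delta tool [2.5 0.  0.3] turn 0.0445 q [-0.15  0.09 -0.05  1.84  0.01  1.2  -0.07] F [ 1.1 -1.3  7.3]
[-0.42868319 -0.01562098 -0.05339064]
```

Creep toward the stop.

>>> jog_arm(
  targets=[
    [6,0,0,0,0.01],
    [6,0,0,0,0.02],
    [6,0,0,0,0.03],
    [6,0,0,0,0.04],
    [6,0,0,0,0.05],
    [6,0,0,0,0.06],
    [6,0,0,0,0.06],
    [6,0,0,0,0.06],
  ],
)

```text
clock: 14.5
tool_pos: [520.4, 74.0, 195.3]
tool_rot: [[-0.073, 0.997, 0.006], [0.997, 0.073, -0.0], [-0.0, 0.006, -1.0]]
force: [0.7, -1.0, 7.6]
gripper_width: 0.123
grip_force: 89.4
```

Run:
```python
from h import *
tooldelta([520.2,76.6,195],95)
s=bot.get_state(); print(s["ft_torque"])
```

```text
clock 14.5 pos [520.4  74.  195.3] psi 94.18 tilt z [ 0.0055 -0.     -1.    ] delta tool [ 2.6 -0.   0.3] turn -0.0142 q [-0.15  0.09 -0.05  1.84  0.01  1.2  -0.12] F [ 0.7 -1.   7.6]
[-0.51613412  0.07942356  0.07010982]
```

>>> jog_arm(
  targets=[
    [6,0,0,0,0.01],
    [6,0,0,0,0.02],
    [6,0,0,0,0.03],
    [6,0,0,0,0.04],
    [6,0,0,0,0.05],
    [6,0,0,0,0.05],
    [6,0,0,0,0.05],
    [6,0,0,0,0.05],
  ],
)

```text
clock: 15.17
tool_pos: [519.6, 74.1, 195.2]
tool_rot: [[-0.024, 1.0, 0.004], [1.0, 0.024, -0.0], [-0.0, 0.004, -1.0]]
force: [-1.6, -1.9, 7.7]
gripper_width: 0.121
grip_force: 89.6
```

Run:
```python
from h import *
tooldelta([520.2,76.6,195],95)
s=bot.get_state(); print(s["ft_torque"])
```

```text
clock 15.1667 pos [519.6  74.1 195.2] psi 91.37 tilt z [ 3.7e-03 -2.0e-04 -1.0e+00] delta tool [2.5 0.7 0.2] turn -0.0634 q [-0.15  0.09 -0.04  1.84  0.01  1.2  -0.17] F [-1.6 -1.9  7.7]
[-0.42313501  0.53932386  0.18463621]
```

The torque is rising at about 78° of turn, so it is at the stop. I back off slightly and ease up.

>>> jog_arm(
  targets=[
    [6,0,0,0,-0.02],
    [6,0,0,-0.5,-0.03],
    [6,0,0,-1,-0.03],
    [6,0,0,-1.5,-0.03],
    [6,0,0,-2,-0.03],
    [6,0,0,-2.5,-0.03],
    [6,0,0,-3,-0.03],
    [6,0,0,-3,-0.03],
  ],
)

```text
clock: 15.83
tool_pos: [519.7, 74.3, 197.9]
tool_rot: [[-0.053, 0.999, 0.004], [0.999, 0.053, 0.0], [0.0, 0.004, -1.0]]
force: [-0.7, -1.6, 6.7]
gripper_width: 0.121
grip_force: 89.3
```

Run:
```python
from h import *
tooldelta([520.2,76.6,195],95)
s=bot.get_state(); print(s["ft_torque"])
```

```text
clock 15.8333 pos [519.7  74.3 197.9] psi 93.05 tilt z [ 3.9e-03  2.0e-04 -1.0e+00] delta tool [2.3 0.6 2.9] turn -0.034 q [-0.15  0.09 -0.05  1.84  0.01  1.21 -0.14] F [-0.7 -1.6  6.7]
[-0.35511118  0.32650387 -0.01297011]
```

>>> jog_arm(
  targets=[
    [6,0,0,-0.5,0],
    [6,0,0,-1,0],
    [6,0,0,-1.5,0],
    [6,0,0,-2,0],
    [6,0,0,-2.5,0],
    [6,0,0,-2.5,0],
    [6,0,0,-2.5,0],
    [6,0,0,-2.5,0],
  ],
)

```text
clock: 16.5
tool_pos: [519.7, 74.3, 200.0]
tool_rot: [[-0.053, 0.999, 0.004], [0.999, 0.053, 0.0], [0.0, 0.004, -1.0]]
force: [-0.4, -2.3, 4.8]
gripper_width: 0.122
grip_force: 89.0
```

>>> jog_arm(
  targets=[
    [6,0,0,-0.3,0],
    [6,0,0,-0.6,0],
    [6,0,0,-0.9,0],
    [6,0,0,-1.2,0],
    [6,0,0,-1.5,0],
    [6,0,0,-1.5,0],
    [6,0,0,-1.5,0],
    [6,0,0,-1.5,0],
  ],
)

```text
clock: 17.17
tool_pos: [519.5, 74.4, 200.4]
tool_rot: [[-0.053, 0.999, 0.003], [0.999, 0.053, 0.0], [0.0, 0.003, -1.0]]
force: [3.8, -2.0, -3.9]
gripper_width: 0.125
grip_force: 87.8
```

The lugs are caught in the notches: the tool rose only 0.4 mm while the force dropped by 9 N. I relax and release.

>>> jog_arm(
  targets=[
    [6,0,0,0.7,0],
    [6,0,0,0.7,0],
    [16,0,0,0.7,0],
    [26,0,0,0,0],
    [36,0,0,0,0],
    [45,0,0,0,0],
    [45,0,0,0,0],
    [45,0,0,0,0],
  ],
)

```text
clock: 17.83
tool_pos: [518.9, 75.2, 201.3]
tool_rot: [[-0.054, 0.999, 0.002], [0.999, 0.054, 0.001], [0.001, 0.002, -1.0]]
force: [0.3, -0.1, 0.4]
gripper_width: 0.532
grip_force: 0.0
```

>>> jog_arm(
  targets=[
    [45,0,0,-3,0],
    [45,0,0,-12,0],
    [45,0,0,-28,0],
    [45,0,0,-46,0],
    [45,0,0,-64,0],
    [45,0,0,-78,0],
    [45,0,0,-86,0],
    [45,0,0,-90,0],
  ],
)

```text
clock: 18.5
tool_pos: [519.6, 74.9, 293.3]
tool_rot: [[-0.054, 0.999, 0.005], [0.999, 0.054, 0.001], [0.001, 0.005, -1.0]]
force: [-1.4, -0.7, 0.8]
gripper_width: 0.526
grip_force: 0.0
```

Run:
```python
from h import *
tooldelta([520.2,76.6,290],95)
p,d,W=cloud("wrist")
q=W.reshape(-1,3); q=q[np.hypot(q[:,0]-519,q[:,1]-76.5)<28]
for a,b in((195,215),(168,182)):
    k=q[(q[:,2]>a)&(q[:,2]<b)]; print(len(k),np.median(k[:,2]),cv2.minAreaRect(k[:,:2].astype(np.float32)))
cv2.imwrite("pics/w6.png",p[:,:,::-1])
```

```text
clock 18.5 pos [519.6  74.9 293.3] psi 93.07 tilt z [ 0.0053  0.0014 -1.    ] delta tool [1.6 0.7 3.3] turn -0.0336 q [-0.15  0.04 -0.04  1.7   0.    1.4  -0.14] F [-1.4 -0.7  0.8]
932 203.7666917210183 ((519.17138671875, 76.06416320800781), (13.106557846069336, 47.00786209106445), 3.1457836627960205)
1564 174.09392431312483 ((519.862060546875, 75.93952178955078), (52.50180435180664, 52.09992599487305), 1.0242644548416138)
```

View pics/w6.png

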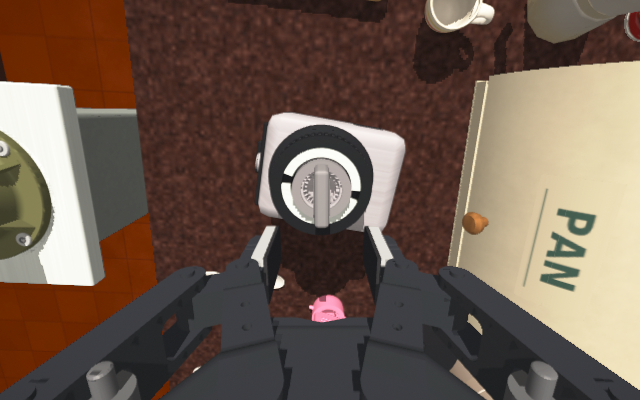

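The holder sits in the ring at (321,190), with its fin turned away from the slots at (285,182) and (357,198). Its barrel top is at z=174.1, which puts burr_mid 8.1 mm above chamber, so it is locked. I hand in.

```bash
python3 -c "
from rig import bot
print(bot.job_done())"
```

```text
the job is handed in; nothing more can be done
None
```

The burr holder is locked in the chamber, with burr_mid measured 8.1 mm above the lip after a turn of about 77° clockwise; it is released, the gripper is clear, and the job was handed in at 18.5 s (no verdict came back).

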